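# Gauge the air gap of a plate test jig with a taper gauge

### The arm

A 6-joint arm with a two-finger parallel gripper is mounted at the origin on a cart in front of the work surface, level with it; the furniture and walls round the work are solid. World frame = base frame: x ahead of the robot, y to its left, z up, the work surface at z = 0. Lengths are in m, angles in rad, forces in N, time in s.
With the tool pointing down it reaches from about 0.25 to 0.775 m from the base axis. Payload 4 kg.
Tool frame: the origin (TCP) lies between the finger pads; the fingertips stand 14 mm ahead of it and the grasp point (between the pads) lies 5 mm behind it (tip_reach is the distance from the TCP to the fingertips, in m); z points along the fingers, y is the line along which they close (so a half turn about z gives the same grasp; the last joint's range is limited). The gripper opens to 94 mm and grips with 3 to 60 N. Pads are 16 mm wide; open, the fingers measure 119 mm over their backs; the gripper's body (75 mm by 177 mm) begins 78 mm behind the grasp point.
Start: joints at [1.073, 0.087, 1.371, -0, 1.684, -0.103], TCP at [0.212, 0.508, 0.22] pointing down, gripper open.
Joint ranges: [-3.1, 3.1], [-0.76, 2.03], [0.27, 2.55], [-1.08, 4.22], [0.17, 2.65], [-2.57, 2.57]. Speed limits (rad/s): [2.79, 2.79, 3.14, 3.14, 3.14, 3.14].

### API

Orientations are given as [roll, pitch, yaw] about the fixed x, y, z axes, in that order (R = Rz(yaw) Ry(pitch) Rx(roll)).
In Python, from bench import * gives the robot as it stands. The module is installed in compiled form; this text tells all that it offers.
- The arm moves only by the tool servo_tool, never from a script. Its argument "targets" is a list of rows, each a list of 4 numbers: the shift along the tool's x, y, z in cm, then the turn about the tool's z in degrees. A call has 1 to 8 rows; each row is the pose to reach, as a shift and turn from the pose commanded when the call began, along the tool's axes at that moment; what a row does not reach only later rows make up. A row lasts 1/8 s, in which the tool goes at most 62.5 mm and 10.7 degrees, less where a joint would pass 70% of its speed; a pose out of reach is approached as far as the arm can. A call with a gripper value outside its range is refused whole. "claw" is the closure in counts, from 0 (fully open) to 255 (shut), set as the call begins (left out, the last holds). The fingers move at their own pace and stop on an object; the grip force is fixed at half the most. Time passes only in rows, so rows that repeat a pose let the fingers close. It gives the time, the measured TCP pose, the force, the opening and the grip force at its end, in the units of the state.
- get_obs(): the state, without advancing time (a new reading comes with each control period).
- snapshot(name): name is "side" or "top" or "wrist"; returns the picture (480x640x3 uint8, blue, green, red); there is no depth.
- camera_model(name): a dict with "camera_matrix" (3x3 intrinsics, pixels), "camera_from_world" (4x4, takes a point from world to camera coordinates). Camera axes: x right, y up, looking along -z (the intrinsics and any distortion apply to the point x, -y, -z); pixel columns grow to the right and rows downward; lengths in m; the calibration is good to about 2 mm. A picture is of the moment at which its call begins: read the wrist's pose just before it. camera_model takes no time and is no camera call; for the wrist camera it gives the pose at the moment of the call.
- close_job(): hands the job in; it is judged then, once.
The state is a dict: "time": time; "joint_positions": joint angles; "qvel": joint speeds; "joint_torque": joint torques, N m; "tool_pos": TCP position; "ee_rot": TCP orientation; "wrist_force": force on the tool from outside, world axes, zero at the start; "wrist_torque": the same for the moment, N m; "width": finger opening in m; "finger_force": force on a finger pad.
Only numpy, scipy, OpenCV 4.12 (cv2) and the standard library are available. Lean on these libraries where they do the work, as an engineer would, in place of code of your own. Each camera call takes 0.05 s, during which the arm holds its last target. There are 200 camera calls.

### The job

Take the taper gauge out of its stand and slide its blade, point down and square to the plates, into the gap between the two upright plates of the test jig until it drags snugly on both plates, gently enough not to push the sliding plate open. Finish while still holding the gauge there in the gripper, lightly pressed in at that depth: do not let go. Leave the other things on the desk where they are.

Things in the scene. Friction and masses are not known exactly. Their poses are not given: they have to be found in the camera images.
- taper_gauge: taper gauge, 90 g, point down in its stand, only the black handle showing. Steel blade 18 mm wide (x), 60 mm long, thickness (y) growing evenly from 3 mm at the point to 11 mm at the handle. Handle 36 (x) x 16 (y) x 44 mm high, flat sides. Origin at the point, z up: handle from z = 60 to 104 mm. A half turn about z makes no difference.
- gauge_grip (a point): the place to hold the gauge: on the handle's axis, 86 mm above the point and 18 mm below the handle's top; grip across the 16 mm (along the gauge's y).
- stand: grey block fixed to the desk, 60 (x) x 54 (y) x 66 mm high, foot 72 x 66 mm; the blade hangs in a pocket (22 mm along x, 12 mm along y, 62 mm deep) in its top and the handle rests on its top. Origin: centre of its underside. The gauge's axes lie along the stand's; it comes out straight up, 60 mm. Jig and stand may swap places.
- jig: test jig, fixed to the desk: black base 80 mm (x) by 150 mm (y) by 14 mm high with two upright aluminium plates face to face across a narrow gap, their tops 83 mm above the desk. Origin on the desk. y points across the gap, from the fixed to the sliding plate; x runs along the gap.
- fixed_plate: fixed plate, 56 mm wide (x), 8 mm thick, axes as the jig's. Origin: middle of the upper edge of its flat inner face, 75 mm above the desk. Above it the mouth flares, 5 mm outwards on each plate over the top 8 mm. The blade drags on this edge. Below, the gap is open down to the rails on the base, 18 mm above the desk: the point never reaches bottom.
- sliding_plate: sliding plate (on the knob's side), mirror image of the fixed one, origin likewise. The gap, 5.5 to 8.5 mm between the two origins, differs each time: the blade drags with 19 to 41 mm of it below these edges. The plate slides stiffly along y, yielding to more than about 14 N sideways; pressing the gauge down with 3 to 8 N is snug and leaves it in place.
- flux_jar: bystander, to be left alone: small round pot with a green lid, 37 mm across, 34 mm high; origin at the centre of its underside.
- tape_roll: bystander, to be left alone: roll of black tape lying flat, 64 mm across, 19 mm high; origin at the centre of its underside.
- adapter_block: bystander, to be left alone: small metal adapter block, 28 x 56 x 21 mm; origin at the centre of its underside.
- power_brick: bystander, to be left alone: black power brick, 42 x 68 x 30 mm; origin at the centre of its underside.
- heatsink: bystander, to be left alone: black finned heat sink, 40 x 45 x 24 mm; origin at the centre of its underside.
- relay_box: bystander, to be left alone: small dark relay, 22 x 29 x 22 mm; origin at the centre of its underside.
There are look-alikes about, which are no part of the job. There is more than one size of the taper_gauge; the one meant has the size given above.

How it is judged:
By the outcome, as a careful person would: the job done as asked, in the order asked, and still so for the second after the job is handed in, while the arm keeps its last pose, push and grip.
It also fails if it takes over 48 s, if anything falls off the work surface, if the arm or the gripper's body presses on something with over 40 N, if the wrist force passes 120 N, or if a joint passes its speed limit or range.

## Working session

There is one attempt and no reset: what is moved stays moved. The work goes in short steps, Python scripts to look and compute and a tool call to move; the robot and the scene stay as the last step left them, time stands still between calls to the robot, and variables do not carry over. Pictures are saved under pics/ and viewed, at most 10 in all, crops included, and the job is handed in when it is done.

Besides the shell and the picture viewer there is one more tool, called in YAML: its name, and indented under it one key for each argument. servo_tool: Moves the arm, as the interface text tells. Its arguments: {"type":"object","properties":{"targets":{"type":"array"},"claw":{"type":"number"}},"required":["targets"]}

```bash
mkdir -p pics; cat > h.py <<'E'
from bench import *
import numpy as np, cv2
def save(n,f):
    m=camera_model(n); im=np.array(snapshot(n)); cv2.imwrite('pics/%s.png'%f,im); np.savez('pics/%s.npz'%f,K=m['camera_matrix'],T=m['camera_from_world']); return im
def load(f):
    d=np.load('pics/%s.npz'%f); return d['K'],d['T']
def proj(f,P):
    K,T=load(f); P=np.atleast_2d(np.array(P,float)); c=P@T[:3,:3].T+T[:3,3]; c=c*[1,-1,-1]; p=c@np.array(K).T; return p[:,:2]/p[:,2:]
def ray(f,uv,z):
    K,T=load(f); d=np.linalg.inv(K)@[uv[0],uv[1],1]; d=d*[1,-1,-1]; R=T[:3,:3]; o=-R.T@T[:3,3]; d=R.T@d; return o+d*(z-o[2])/d[2]
E
python3 - <<'E'
from h import *
a=save('top','top0'); b=save('side','side0')
print(camera_model('top')); print(camera_model('side'))
print(get_obs())
E
```

```text
{'camera_matrix': array([[506.84990133,   0.        , 314.78981683],
       [  0.        , 506.84990133, 242.82583116],
       [  0.        ,   0.        ,   1.        ]]), 'camera_from_world': array([[ 0.09442385, -0.99553063,  0.00170064,  0.00165144],
       [ 0.9727296 ,  0.09262448,  0.21264487, -0.51916018],
       [-0.211852  , -0.01842448,  0.97712807, -1.07208503],
       [ 0.        ,  0.        ,  0.        ,  1.        ]])}
{'camera_matrix': array([[544.51231821,   0.        , 314.49061024],
       [  0.        , 544.51231821, 249.49768614],
       [  0.        ,   0.        ,   1.        ]]), 'camera_from_world': array([[ 0.95167492, -0.30698627, -0.00861841, -0.46145866],
       [ 0.15987436,  0.47126861,  0.86737886, -0.17564723],
       [-0.26221181, -0.82684057,  0.49757375, -0.91749875],
       [ 0.        ,  0.        ,  0.        ,  1.        ]])}
{'time': 0.1, 'joint_positions': array([ 1.07289121e+00,  8.78645229e-02,  1.37210243e+00, -1.20577133e-05,
        1.68363056e+00, -1.03081988e-01]), 'qvel': array([ 0.00028827, -0.00133187, -0.00299254, -0.00231467,  0.00046541,
        0.00083348]), 'joint_torque': array([ 2.47960772e-03, -3.41251552e+01, -3.03302014e+01,  7.19899801e-02,
        3.03295429e-02, -9.72342173e-05]), 'tool_pos': array([0.21132264, 0.50726117, 0.21843063]), 'ee_rot': array([-3.13959720e+00, -1.94379085e-04,  2.74676799e+00]), 'wrist_force': array([-0.31073533,  0.42172933, -0.25028399]), 'wrist_torque': array([-0.01305327, -0.04344406, -0.03368294]), 'finger_force': 0.0, 'width': 0.09399720577495982}
```

View pics/top0.png

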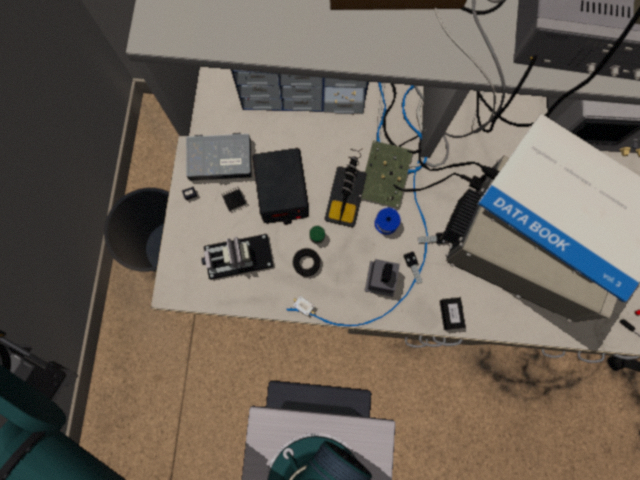

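View pics/side0.png

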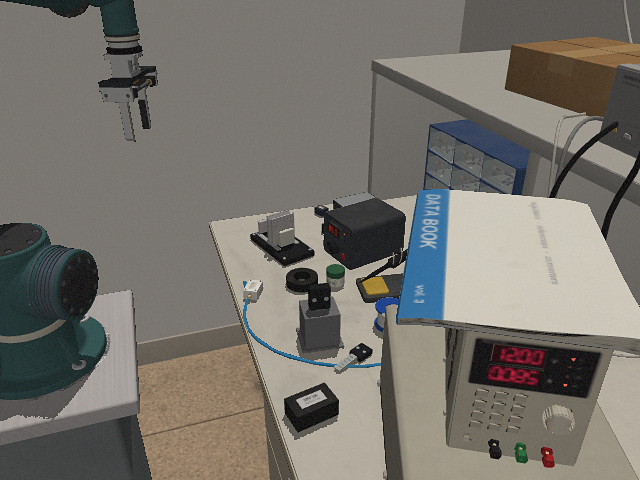

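The grey stand with the black handle is at about (383,278) in the top view and (320,325) in the side view. The jig is at about (237,256) and (283,238). I'll enlarge both to confirm.

```bash
python3 - <<'E'
from h import *
t=cv2.imread('pics/top0.png'); s=cv2.imread('pics/side0.png')
c=lambda i,x,y,w,h:cv2.resize(i[y:y+h,x:x+w],(400,300),interpolation=cv2.INTER_CUBIC)
cv2.imwrite('pics/c0.png',np.vstack([np.hstack([c(t,350,248,80,60),c(t,197,226,80,60)]),np.hstack([c(s,264,270,120,90),c(s,235,195,100,75)])]))
for n,uv,z in [('handle',(387,270),.11),('standtopctr',(384,276),.066),('jig',(237,250),.08),('jigbase',(237,256),.014)]: print(n,ray('top0',uv,z))
E
```

```text
handle [ 0.46133064 -0.10614598  0.11      ]
standtopctr [ 0.45524524 -0.10621398  0.066     ]
jig [0.47958405 0.21679008 0.08      ]
jigbase [0.4779931  0.22644414 0.014     ]
```

View pics/c0.png

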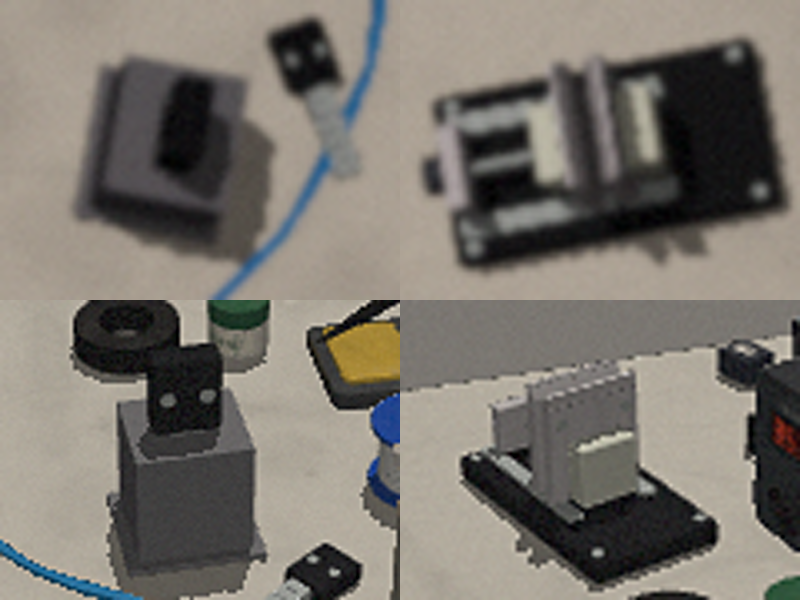

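```bash
cat >> h.py <<'E'
def wrap(a): return (a+np.pi/2)%np.pi-np.pi/2
def rel(x,y,z,gy):
    "row to put TCP at x,y,z with tool y along world yaw gy (mod pi)"
    o=get_obs(); p=o['tool_pos']; from scipy.spatial.transform import Rotation as Rn
    R=Rn.from_euler('xyz',o['ee_rot']).as_matrix(); d=R.T@(np.array([x,y,z])-p)
    ty=np.arctan2(R[1,1],R[0,1]); turn=-wrap(gy-ty)
    print('row cm,deg',np.round(d*100,2),np.round(np.degrees(turn),1),'t',o['time'],'tcp',np.round(p,4),'q6',o['joint_positions'][5])
E
python3 - <<'E'
from h import *
def yaw(a,b,z): d=ray('top0',b,z)-ray('top0',a,z); return np.arctan2(d[1],d[0]),np.linalg.norm(d[:2])
T=lambda u,v:(350+u/5-.4,248+v/5-.4); J=lambda u,v:(197+u/5-.4,226+v/5-.4)
A=[(125,58),(247,78),(220,212),(100,190)]
for i in range(4): print('stand edge',yaw(T(*A[i]),T(*A[(i+1)%4]),.066))
print('handle',yaw(T(172,172),T(192,77),.11), 'centre',ray('top0',T(187,118),.11),'stand ctr',np.mean([ray('top0',T(*a),.066) for a in A],0))
B=[(437,100),(755,40),(785,205),(467,268)]; B=[(u-400,v) for u,v in B]
for i in range(4): print('jig edge',yaw(J(*B[i]),J(*B[(i+1)%4]),.014))
print('jig ctr',np.mean([ray('top0',J(*a),.014) for a in B],0))
print('psu',ray('top0',(450,255),.16),ray('top0',(484,205),.18))
rel(.46,-.106,.22,np.pi/2-.3)
E
```

```text
stand edge (np.float64(-1.6416579893839363), np.float64(0.0538699387670982))
stand edge (np.float64(3.006305348087078), np.float64(0.06036524735742405))
stand edge (np.float64(1.4826541063187095), np.float64(0.05254356277726034))
stand edge (np.float64(-0.11384999035942807), np.float64(0.05938694085557281))
handle (np.float64(-0.13932558357302258), np.float64(0.04125212809607358)) centre [ 0.45879635 -0.10630909  0.11      ] stand ctr [ 0.45874336 -0.10643006  0.066     ]
jig edge (np.float64(-1.2836054691755554), np.float64(0.14884076498416252))
jig edge (np.float64(-2.8527705719346437), np.float64(0.07899604154070175))
jig edge (np.float64(1.864405548474441), np.float64(0.14697511121806944))
jig edge (np.float64(0.3121738939760485), np.float64(0.07996422335673226))
jig ctr [0.47813206 0.22214674 0.014     ]
psu [ 0.49492061 -0.22350417  0.16      ] [ 0.59937161 -0.28255765  0.18      ]
row cm,deg [-46.54 -47.04  -0.07] -5.4 t 0.1 tcp [0.2113 0.5073 0.2184] q6 -0.10308198815785126
```

```bash
python3 - <<'E'
from h import *
rel(.459,-.106,.22,1.45)
E
```

```text
row cm,deg [-46.45 -47.08  -0.07] -15.7 t 0.1 tcp [0.2113 0.5073 0.2184] q6 -0.10308198815785126
```

servo_tool:
  targets:
    - [-46.5,-47.1,0,-15.7]
    - [-46.5,-47.1,0,-15.7]
    - [-46.5,-47.1,0,-15.7]
    - [-46.5,-47.1,0,-15.7]
    - [-46.5,-47.1,0,-15.7]
    - [-46.5,-47.1,0,-15.7]
    - [-46.5,-47.1,0,-15.7]
    - [-46.5,-47.1,0,-15.7]
  claw: 80

```text
time: 1.1
tool_pos: [0.3985, 0.0438, 0.2193]
ee_rot: [3.141, 0.0, 3.021]
wrist_force: [0.5, 0.1, -0.7]
width: 0.0645
finger_force: 0.0
```

```bash
python3 - <<'E'
from h import *
rel(.459,-.106,.22,1.45)
E
```

```text
row cm,deg [ -7.81 -14.14  -0.08] -0.0 t 1.1 tcp [0.3985 0.0438 0.2193] q6 -1.4824263006088838
```

servo_tool:
  targets:
    - [-7.8,-14.1,0,0]
    - [-7.8,-14.1,0,0]
    - [-7.8,-14.1,0,0]
    - [-7.8,-14.1,0,0]
    - [-7.8,-14.1,0,0]

```text
time: 1.72
tool_pos: [0.4584, -0.103, 0.219]
ee_rot: [3.141, -0.001, 3.021]
wrist_force: [-0.1, -0.1, 0.0]
width: 0.0644
finger_force: 0.0
```

```bash
python3 - <<'E'
from h import *
rel(.459,-.106,.22,1.45)
save('wrist','w1')
c=[.459,-.106]; a=np.array([np.cos(-.12),np.sin(-.12)]);b=np.array([-a[1],a[0]])
P=[[*(c+sx*.018*a+sy*.008*b),.11] for sx,sy in [(1,1),(1,-1),(-1,-1),(-1,1)]]
print(proj('w1',P).round(1).tolist())
E
```

```text
row cm,deg [-0.1  -0.29 -0.1 ] 0.0 t 1.725 tcp [ 0.4584 -0.103   0.219 ] q6 -1.7923618122708311
[[320.1, 267.1], [296.9, 267.1], [296.4, 215.7], [320.3, 215.7]]
```

View pics/w1.png

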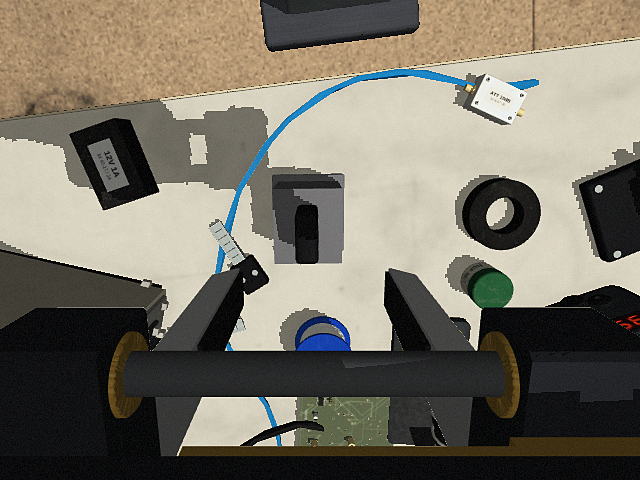

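The wrist view shows the stand at x 273–343, y 174–263, with the handle at about x 295–319, y 204–264. The small look-alike gauge lies at (238,260). The stand edges look aligned with the tool. I'll measure the handle edges.

```bash
python3 - <<'E'
from h import *
im=cv2.imread('pics/w1.png'); g=cv2.cvtColor(im,cv2.COLOR_BGR2GRAY)
print(g[196:270:3,288:326:2])
m=(g[195:268,285:335]<40).astype(np.uint8); 
for y in range(200,268,6):
    r=g[y,262:360]; print(y,'stand cols',[262+int(i) for i in np.where(np.abs(np.diff(r.astype(int)))>25)[0]])
E
```

```text
[[ 56  58  52  48  46  42 123 116 116 113 116 115 118 117 118 123 117 120
  120]
 [ 56  54  54  54  56  57  49  39 120 119 117 124 118 122 119 120 118 122
  116]
 [ 59  62  58  57  58  57  61  65  53  56  46 128 122 123 118 113 119 118
  119]
 [ 53  57  55  61  58  66   0   0   1   3   2   0   0   0  89 116 119 118
  118]
 [ 57  55  57  54  65   8   0  11   4   2   9  14  11  13   1 126 119 116
  120]
 [ 59  57  59  59  14   4   1  16   6   4  14  15   4  10   1 132 116 116
  118]
 [ 56  60  60  65  11  11   5  10  11   4  14   4  10   4   3 106 116 121
  115]
 [ 55  61  54  48   3   9   8  10  13   7   5  10   5  14   0 107 120 119
  116]
 [ 55  55  60  45   1   3  13  14   7  10  14   0  12  12   1 144 118 117
  118]
 [ 55  59  61  51  12  12  10  16   6  18  12   6  16  13   7 119 116 117
  114]
 [ 55  50  57  68   0   7  11   0  15  16  19  14   9  16  11  94 120 120
  120]
 [ 55  51  57  62   3  16   9   2  12   1  15  14   3  17  10  92 114 119
  116]
 [ 52  55  59  62  21   7  19  11  14  10   0  17  12  15  21  53 119 117
  118]
 [ 55  58  53  61  13   0  13  12  10  11  11  
[... 699 characters left out ...]
  42   0  13   0  13  11   4   2  12   9   0 114 103 106
  105]
 [212 212 209 213 212 219 218 220 219 221 216 217 223 219 218 217 216 212
  214]
 [209 211 207 211 209 212 215 212 211 210 212 217 213 215 214 213 217 214
  211]]
200 stand cols [271, 302, 343]
206 stand cols [271, 272, 297, 316, 343]
212 stand cols [274, 295, 317, 343]
218 stand cols [275, 294, 317, 343]
224 stand cols [276, 294, 317, 343]
230 stand cols [276, 294, 317, 318, 342, 343]
236 stand cols [263, 277, 294, 317, 318, 343]
242 stand cols [273, 286, 294, 317, 318, 343]
248 stand cols [272, 294, 295, 317, 318, 343]
254 stand cols [273, 294, 295, 317, 318, 341]
260 stand cols [273, 274, 295, 317, 318, 341]
266 stand cols []
```

```bash
python3 - <<'E'
import cv2
im=cv2.imread('pics/w1.png')[165:270,255:360]
cv2.imwrite('pics/c1.png',cv2.convertScaleAbs(cv2.resize(im,(600,600),interpolation=cv2.INTER_NEAREST),alpha=2.5,beta=0))
E
```

```text
(no output)
```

View pics/c1.png

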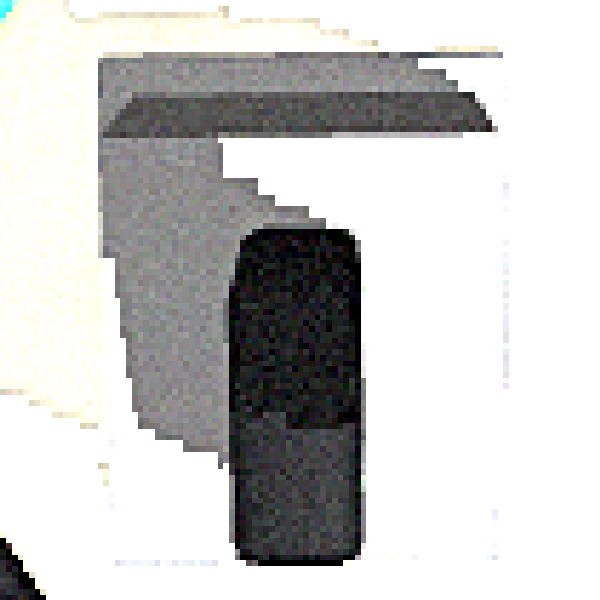

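```bash
python3 - <<'E'
from h import *
K,T=load('w1'); print('cam pos',-T[:3,:3].T@T[:3,3], 'look',-T[2,:3])
c=np.array([.459,-.106]); a=np.array([np.cos(-.12),np.sin(-.12)]);b=np.array([-a[1],a[0]])
def box(hx,hy,z): return [[*(c+sx*hx*a+sy*hy*b),z] for sx,sy in [(1,1),(1,-1),(-1,-1),(-1,1)]]
for n,B in [('htop',box(.018,.008,.11)),('hbot',box(.018,.008,.066)),('stop',box(.03,.027,.066)),('sbot',box(.03,.027,.01)),('foot',box(.036,.033,.0))]: print(n,proj('w1',B).round(1).tolist())
E
```

```text
cam pos [ 0.39316467 -0.09487077  0.38390771] look [ 0.22502932 -0.02602326 -0.97400441]
htop [[320.1, 267.1], [296.9, 267.1], [296.4, 215.7], [320.3, 215.7]]
hbot [[319.2, 250.7], [299.0, 250.7], [298.6, 205.8], [319.3, 205.7]]
stop [[342.9, 265.2], [275.4, 265.2], [273.7, 190.3], [344.1, 190.2]]
sbot [[338.6, 247.7], [280.7, 247.7], [279.5, 183.1], [339.5, 183.0]]
foot [[344.2, 251.1], [275.4, 251.2], [273.7, 175.5], [345.5, 175.4]]
```

```bash
python3 - <<'E'
from h import *
rel(.4573,-.1072,.087,1.45)
E
```

```text
row cm,deg [ 0.05 -0.48 13.23] 0.1 t 1.775 tcp [ 0.4584 -0.1026  0.2193] q6 -1.7924682443475222
```

servo_tool:
  targets:
    - [0.05,-0.48,0,0]
    - [0.05,-0.48,4,0]
    - [0.05,-0.48,9,0]
    - [0.05,-0.48,12,0]
    - [0.05,-0.48,13.2,0]
    - [0.05,-0.48,13.2,0]

```text
time: 2.52
tool_pos: [0.4576, -0.1079, 0.0875]
ee_rot: [3.141, -0.0, 3.022]
wrist_force: [0.4, 0.5, 0.5]
width: 0.0647
finger_force: 0.0
```

```bash
python3 - <<'E'
from h import *
rel(.4573,-.1072,.087,1.45)
E
```

```text
row cm,deg [0.04 0.07 0.05] 0.0 t 2.525 tcp [ 0.4576 -0.1079  0.0875] q6 -1.8031498853062253
```

Within tolerance, so I'll close the gripper.

servo_tool:
  targets:
    - [0,0.05,0,0]
    - [0,0.05,0,0]
    - [0,0.05,0,0]
    - [0,0.05,0,0]
    - [0,0.05,0,0]
    - [0,0.05,0,0]
  claw: 255

```text
time: 3.28
tool_pos: [0.4578, -0.1078, 0.0875]
ee_rot: [3.142, 0.0, 3.021]
wrist_force: [-0.2, 0.3, 1.7]
width: 0.016
finger_force: 30.0
```

servo_tool:
  targets:
    - [0,0.05,-1,0]
    - [0,0.05,-3,0]
    - [0,0.05,-5.5,0]
    - [0,0.05,-8,0]
    - [0,0.05,-11,0]
    - [0,0.05,-13,0]
    - [0,0.05,-13.2,0]

```text
time: 4.15
tool_pos: [0.4587, -0.1076, 0.2217]
ee_rot: [-3.141, 0.004, 3.021]
wrist_force: [0.8, 0.1, 0.0]
width: 0.0159
finger_force: 30.0
```

```bash
python3 - <<'E'
from h import *
print(ray('top0',(197+183/5,226+135/5),.083),get_obs()['wrist_force'],get_obs()['width'])
rel(.478,.217,.22,np.pi/2+.29)
E
```

```text
[0.47176359 0.22274158 0.083     ] [0.76803367 0.12634752 0.04733199] 0.015935799896050283
row cm,deg [ 2.   32.46  0.14] -23.5 t 4.15 tcp [ 0.4587 -0.1076  0.2217] q6 -1.8009968595197516
```

servo_tool:
  targets:
    - [2,32.2,0,-23.5]
    - [2,32.2,0,-23.5]
    - [2,32.2,0,-23.5]
    - [2,32.2,0,-23.5]
    - [2,32.2,0,-23.5]
    - [2,32.2,0,-23.5]
    - [2,32.2,0,-23.5]
    - [2,32.2,0,-23.5]

```text
time: 5.15
tool_pos: [0.4768, 0.2132, 0.2191]
ee_rot: [-3.141, -0.001, -2.854]
wrist_force: [-0.5, -0.2, -0.8]
width: 0.0162
finger_force: 30.0
```

```bash
python3 - <<'E'
from h import *
rel(.478,.217,.22,np.pi/2+.29)
save('wrist','w2'); rel(.478,.217,.22,np.pi/2+.29)
E
```

```text
row cm,deg [-0.22  0.33 -0.09] -0.1 t 5.15 tcp [0.4768 0.2132 0.2191] q6 -1.5459909215550462
row cm,deg [-0.22  0.34 -0.06] -0.2 t 5.2 tcp [0.4769 0.2131 0.2194] q6 -1.5458910427256687
```

View pics/w2.png

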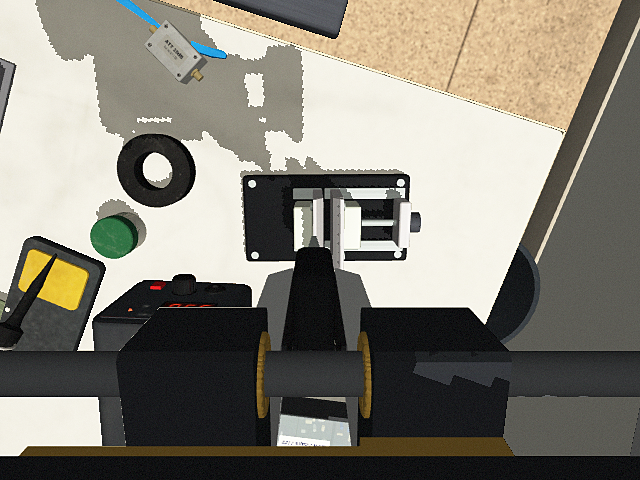

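The jig base spans x 242–409, y 174–261 and lies square to the image. The plates are at x≈315–342 with the knob on the right, and the held handle hides the lower end of the gap near (315,250). I'll enlarge the gap.

```bash
python3 - <<'E'
from h import *
im=cv2.imread('pics/w2.png')
cv2.imwrite('pics/c2.png',cv2.resize(im[165:270,285:390],(600,600),interpolation=cv2.INTER_NEAREST))
g=cv2.cvtColor(im,cv2.COLOR_BGR2GRAY)
print('x',list(range(308,348)))
for y in range(186,250,5): print(y,g[y,308:348].tolist())
for x in (255,290,370): print(x,[ (165+int(i)) for i in np.where(np.abs(np.diff(g[165:275,x].astype(int)))>50)[0]])
for y in (195,210,240): print(y,[ (230+int(i)) for i in np.where(np.abs(np.diff(g[y,230:430].astype(int)))>50)[0]])
E
```

```text
x [308, 309, 310, 311, 312, 313, 314, 315, 316, 317, 318, 319, 320, 321, 322, 323, 324, 325, 326, 327, 328, 329, 330, 331, 332, 333, 334, 335, 336, 337, 338, 339, 340, 341, 342, 343, 344, 345, 346, 347]
186 [11, 14, 19, 16, 10, 6, 17, 19, 16, 13, 17, 15, 19, 20, 20, 22, 16, 17, 8, 14, 19, 12, 14, 12, 8, 14, 14, 11, 2, 35, 37, 5, 18, 13, 7, 14, 35, 39, 7, 5]
191 [127, 123, 124, 125, 126, 79, 83, 83, 88, 85, 82, 85, 84, 91, 48, 0, 71, 136, 130, 122, 128, 130, 75, 78, 84, 87, 86, 84, 89, 75, 89, 81, 102, 127, 124, 115, 125, 115, 109, 254]
196 [121, 125, 123, 127, 120, 80, 85, 83, 85, 80, 81, 82, 84, 83, 91, 0, 75, 137, 127, 125, 127, 134, 76, 66, 77, 89, 85, 86, 80, 80, 82, 77, 75, 74, 72, 129, 119, 120, 124, 127]
201 [106, 106, 109, 72, 2, 252, 248, 251, 218, 196, 200, 200, 193, 200, 214, 46, 2, 14, 9, 21, 19, 12, 57, 76, 57, 141, 136, 133, 134, 137, 141, 122, 197, 247, 247, 255, 107, 95, 106, 104]
206 [87, 85, 133, 145, 96, 236, 243, 247, 221, 192, 202, 195, 192, 200, 213, 129, 8, 14, 20, 18, 21, 6, 55, 75, 59, 150, 136, 136, 134, 97, 99, 81, 205, 244, 239, 245, 236, 173, 90, 95]
211 
[... 1211 characters left out ...]
198, 203, 94, 47, 135, 133, 133, 134, 133, 86, 63, 58, 143, 137, 137, 140, 145, 142, 127, 216, 245, 240, 241, 250, 250, 249, 249]
246 [106, 83, 87, 81, 83, 80, 85, 81, 83, 89, 73, 154, 230, 231, 225, 112, 72, 130, 117, 120, 123, 137, 64, 69, 59, 143, 137, 131, 135, 142, 141, 124, 198, 242, 241, 236, 251, 250, 250, 250]
255 [169, 174, 180, 181, 182, 185, 186, 250, 251, 258, 260, 261]
290 [173, 174, 260, 267, 268]
370 [168, 173, 187, 198, 219, 225, 239, 240, 250, 260]
195 [241, 242, 292, 322, 323, 324, 350, 386, 401, 404, 408]
210 [242, 243, 292, 293, 300, 311, 312, 322, 323, 332, 339, 343, 344, 360, 392, 399]
240 [243, 244, 245, 293, 302, 309, 316, 317, 322, 323, 332, 339, 359, 360, 397, 398]
```

View pics/c2.png

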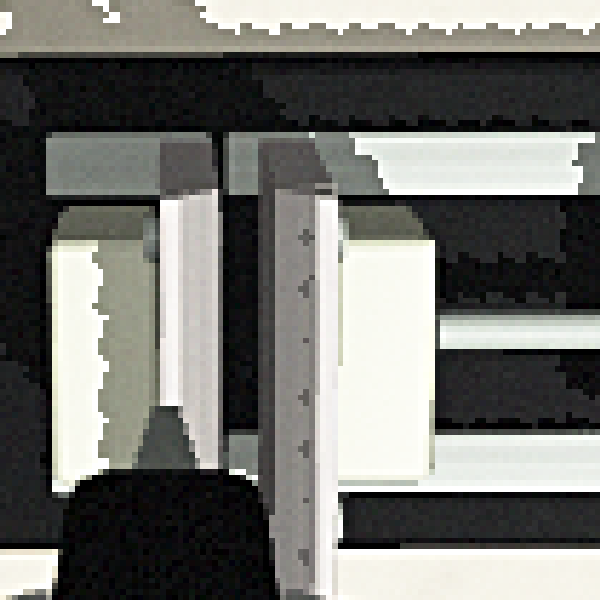

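```bash
python3 - <<'E'
from h import *
from scipy.spatial.transform import Rotation as Rn
o=get_obs(); p=o['tool_pos']; R=Rn.from_euler('xyz',o['ee_rot']).as_matrix(); tx,ty,tz=R.T
f=lambda P:np.round(((P-p)@R)*1000,1)
print('cam',f(-load('w2')[1][:3,:3].T@load('w2')[1][:3,3]))
print('tip edge pred px',proj('w2',[p+.081*tz+s*.009*tx+q*.0015*ty for s in(1,) for q in (1,-1)]))
print('tip obs (tool mm)',f(ray('w2',(313.8,236),p[2]-.081)))
for v in (205,225,245): print('fixed',f(ray('w2',(323,v),.075)),'sliding',f(ray('w2',(332.5,v),.075)))
print('near end top',f(ray('w2',(328,198.6),.083)))
B=[(243,173.5),(408,173.5),(410,260.7),(245,260.7)]
for b in B: print('base',f(ray('w2',b,.014)))
E
```

```text
cam [  65.7    0.6 -164.6]
tip edge pred px [[314.88254073 236.50038001]
 [309.95274197 236.49786152]]
tip obs (tool mm) [ 9.3  0.8 81. ]
fixed [ 18.7   7.8 144.4] sliding [ 18.7  14.9 144.4]
fixed [  3.3   7.9 144.4] sliding [  3.4  15.1 144.4]
fixed [-12.3   8.  144.4] sliding [-12.3  15.3 144.4]
near end top [ 24.6  11.2 136.4]
base [ 37.5 -61.8 205.4]
base [ 37.6  84.3 205.3]
base [-42.7  90.4 205.3]
base [-42.8 -63.  205.4]
```

servo_tool:
  targets:
    - [-0.3,1.06,0,-0.3]
    - [-0.3,1.06,0,-0.3]
    - [-0.3,1.06,2,-0.3]
    - [-0.3,1.06,4,-0.3]
    - [-0.3,1.06,5.5,-0.3]
    - [-0.3,1.06,6.5,-0.3]
    - [-0.3,1.06,7.1,-0.3]
    - [-0.3,1.06,7.1,-0.3]

```text
time: 6.2
tool_pos: [0.4766, 0.2257, 0.1484]
ee_rot: [3.142, -0.0, -2.847]
wrist_force: [0.1, 0.5, -1.2]
width: 0.0158
finger_force: 30.0
```

```bash
python3 - <<'E'
from h import *
rel(.478,.217,.22,np.pi/2+.29); print(get_obs()['wrist_force'])
save('wrist','w3'); print(get_obs()['wrist_force'])
im=cv2.imread('pics/w3.png'); print(camera_model('wrist')['camera_from_world'][2])
cv2.imwrite('pics/c3.png',cv2.resize(im[150:270,255:375],(600,600),interpolation=cv2.INTER_NEAREST))
E
```

```text
row cm,deg [ 0.12 -0.87 -7.16] 0.3 t 6.2 tcp [0.4766 0.2257 0.1484] q6 -1.5307130204606494
[ 0.12590145  0.52209927 -1.20739493]
[-0.33762146 -0.20934001 -0.70588353]
[-0.21849377 -0.06670772  0.97355562 -0.20110268]
```

View pics/c3.png

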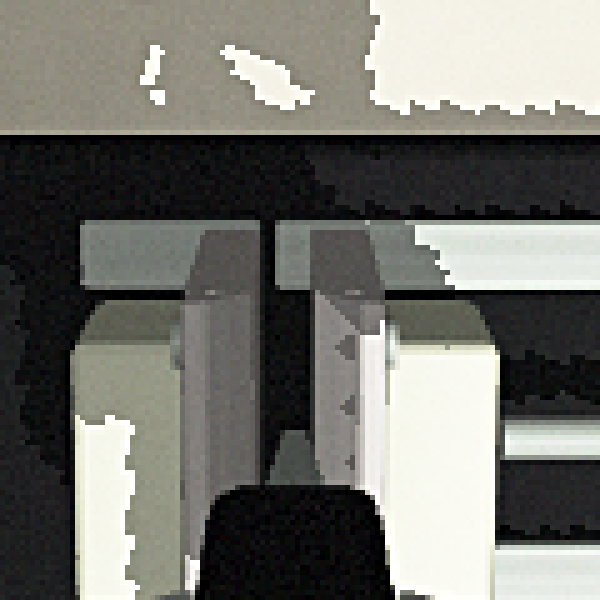

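The blade point is at crop (296,432), i.e. px (314.2,236.4), and is now between the gap edges at crop 262 and 313. It sits slightly toward the sliding plate, so I'll measure the offset.

```bash
python3 - <<'E'
from h import *
from scipy.spatial.transform import Rotation as Rn
im=cv2.imread('pics/w3.png'); g=cv2.cvtColor(im,cv2.COLOR_BGR2GRAY)
print(list(range(303,324)))
for y in (215,225,234,236,238,240,242,244,246): print(y,g[y,303:324].tolist())
o=get_obs(); p=o['tool_pos']; R=Rn.from_euler('xyz',o['ee_rot']).as_matrix(); f=lambda P:np.round(((P-p)@R)*1000,2)
for v in (215,236): print('fix',f(ray('w3',(307,v),.075)),'sl',f(ray('w3',(317.5,v),.075)))
for z in (.0674,.075,.085): print(z,'pred px',proj('w3',[p+(p[2]-z)*R[:,2]+.009*R[:,0]+q*(.0015+(z-.0674)*8/120)*R[:,1] for q in(1,-1)]).round(1).tolist())
E
```

```text
[303, 304, 305, 306, 307, 308, 309, 310, 311, 312, 313, 314, 315, 316, 317, 318, 319, 320, 321, 322, 323]
215 [99, 104, 87, 70, 20, 16, 15, 17, 16, 13, 18, 13, 16, 5, 49, 147, 138, 136, 135, 132, 139]
225 [100, 105, 84, 76, 27, 10, 17, 16, 14, 6, 19, 13, 11, 10, 43, 140, 133, 134, 130, 133, 133]
234 [98, 100, 95, 73, 20, 8, 19, 12, 6, 11, 10, 14, 7, 4, 44, 148, 137, 131, 132, 135, 140]
236 [103, 101, 95, 75, 22, 10, 11, 18, 40, 84, 89, 84, 87, 35, 45, 140, 133, 132, 127, 133, 137]
238 [99, 98, 98, 69, 26, 7, 4, 17, 81, 79, 76, 75, 74, 81, 38, 141, 137, 136, 129, 137, 141]
240 [96, 99, 95, 73, 22, 14, 7, 61, 82, 74, 77, 76, 72, 70, 57, 139, 135, 129, 136, 138, 135]
242 [97, 102, 97, 66, 24, 1, 15, 81, 74, 74, 71, 76, 77, 72, 65, 93, 133, 135, 131, 135, 137]
244 [98, 102, 99, 69, 23, 22, 87, 81, 70, 71, 77, 72, 76, 77, 74, 62, 141, 136, 131, 137, 139]
246 [109, 113, 104, 77, 23, 68, 91, 85, 83, 87, 71, 82, 88, 86, 83, 80, 112, 151, 151, 152, 156]
fix [23.81 -3.27 73.83] sl [23.81  2.86 73.83]
fix [11.24 -3.31 73.84] sl [11.24  2.89 73.84]
0.0674 pred px [[315.1, 236.8], [310.2, 236.8]]
0.075 pred px [[316.0, 239.7], [309.2, 239.7]]
0.085 pred px [[317.3, 243.8], [307.9, 243.8]]
```

servo_tool:
  targets:
    - [0,-0.12,0,0]
    - [0,-0.12,0,0]
    - [0,-0.12,0.5,0]
    - [0,-0.12,1.0,0]
    - [0,-0.12,1.4,0]
    - [0,-0.12,1.4,0]
    - [0,-0.12,1.4,0]

```text
time: 7.12
tool_pos: [0.477, 0.2246, 0.1345]
ee_rot: [3.142, 0.0, -2.847]
wrist_force: [0.5, -0.5, -0.8]
width: 0.0157
finger_force: 30.0
```

```bash
cat >> h.py <<'E'
def st():
    from scipy.spatial.transform import Rotation as Rn
    o=get_obs(); R=Rn.from_euler('xyz',o['ee_rot']).as_matrix()
    print('t',o['time'],'tcp',np.round(o['tool_pos'],4),'tip depth mm',round((.075-o['tool_pos'][2]+.081)*1000,1),'F tool',np.round(R.T@o['wrist_force'],1),'M tool',np.round(R.T@o['wrist_torque'],2),'w',round(o['width'],4),'y-coord',np.round(o['tool_pos']@R*1000,1))
E
python3 -c "
from h import *
st()"
```

```text
t 7.125 tcp [0.477  0.2246 0.1345] tip depth mm 21.5 F tool [-0.3 -0.6  0.8] M tool [-0.06 -0.04 -0.05] w 0.0157 y-coord [-521.7   76.4 -134.5]
```

servo_tool:
  targets:
    - [0,0,0.1,0]
    - [0,0,0.2,0]
    - [0,0,0.3,0]
    - [0,0,0.4,0]
    - [0,0,0.4,0]
    - [0,0,0.4,0]

```text
time: 7.88
tool_pos: [0.477, 0.2246, 0.1305]
ee_rot: [3.142, 0.0, -2.847]
wrist_force: [0.2, -0.1, -0.7]
width: 0.0155
finger_force: 30.0
```

```bash
python3 -c "
from h import *
st()"
```

```text
t 7.875 tcp [0.477  0.2246 0.1305] tip depth mm 25.5 F tool [-0.2 -0.1  0.7] M tool [-0.04  0.02 -0.04] w 0.0155 y-coord [-521.7   76.4 -130.5]
```

servo_tool:
  targets:
    - [0,0,0.05,0]
    - [0,0,0.1,0]
    - [0,0,0.15,0]
    - [0,0,0.15,0]
    - [0,0,0.15,0]

```text
time: 8.5
tool_pos: [0.477, 0.2246, 0.129]
ee_rot: [3.142, 0.0, -2.847]
wrist_force: [0.9, 0.3, -1.2]
width: 0.0156
finger_force: 30.0
```

```bash
python3 -c "
from h import *
st()"
```

```text
t 8.5 tcp [0.477  0.2246 0.129 ] tip depth mm 27.0 F tool [-0.9 -0.   1.2] M tool [-0.05 -0.   -0.01] w 0.0156 y-coord [-521.7   76.4 -129. ]
```

servo_tool:
  targets:
    - [0,0,0.03,0]
    - [0,0,0.06,0]
    - [0,0,0.1,0]
    - [0,0,0.1,0]
    - [0,0,0.1,0]

```text
time: 9.12
tool_pos: [0.477, 0.2246, 0.128]
ee_rot: [3.142, 0.0, -2.847]
wrist_force: [1.4, 0.1, -1.6]
width: 0.0158
finger_force: 30.0
```

```bash
python3 -c "
from h import *
st()"
```

```text
t 9.125 tcp [0.477  0.2246 0.128 ] tip depth mm 28.0 F tool [-1.4 -0.3  1.6] M tool [-0.04 -0.09 -0.05] w 0.0158 y-coord [-521.7   76.4 -128. ]
```

servo_tool:
  targets:
    - [0,0,0.03,0]
    - [0,0,0.06,0]
    - [0,0,0.1,0]
    - [0,0,0.1,0]
    - [0,0,0.1,0]

```text
time: 9.75
tool_pos: [0.477, 0.2246, 0.127]
ee_rot: [3.142, 0.0, -2.847]
wrist_force: [-0.6, -0.7, -1.5]
width: 0.0157
finger_force: 30.0
```

```bash
python3 -c "
from h import *
st()"
```

```text
t 9.75 tcp [0.477  0.2246 0.127 ] tip depth mm 29.0 F tool [ 0.8 -0.5  1.5] M tool [-0.04 -0.04 -0.03] w 0.0157 y-coord [-521.7   76.4 -127. ]
```

servo_tool:
  targets:
    - [0,0,0.03,0]
    - [0,0,0.06,0]
    - [0,0,0.09,0]
    - [0,0,0.09,0]

```text
time: 10.25
tool_pos: [0.477, 0.2246, 0.1261]
ee_rot: [3.142, -0.0, -2.847]
wrist_force: [-0.1, 0.2, -0.4]
width: 0.0162
finger_force: 30.0
```

```bash
python3 -c "
from h import *
st()"
```

```text
t 10.25 tcp [0.477  0.2246 0.1261] tip depth mm 29.9 F tool [0.  0.2 0.4] M tool [-0.09  0.04 -0.03] w 0.0162 y-coord [-521.6   76.4 -126.1]
```

servo_tool:
  targets:
    - [0,0,0.03,0]
    - [0,0,0.06,0]
    - [0,0,0.08,0]
    - [0,0,0.08,0]

```text
time: 10.75
tool_pos: [0.477, 0.2246, 0.1253]
ee_rot: [-3.142, 0.0, -2.847]
wrist_force: [1.2, 0.1, -1.5]
width: 0.0158
finger_force: 30.0
```

```bash
python3 -c "
from h import *
st()"
```

```text
t 10.75 tcp [0.477  0.2246 0.1253] tip depth mm 30.7 F tool [-1.2 -0.3  1.5] M tool [-0.07  0.01  0.03] w 0.0158 y-coord [-521.7   76.4 -125.3]
```

servo_tool:
  targets:
    - [0,0,0.03,0]
    - [0,0,0.06,0]
    - [0,0,0.08,0]
    - [0,0,0.08,0]

```text
time: 11.25
tool_pos: [0.477, 0.2246, 0.1245]
ee_rot: [-3.142, 0.0, -2.847]
wrist_force: [0.6, -0.6, -0.7]
width: 0.0158
finger_force: 30.0
```

```bash
python3 -c "
from h import *
st()"
```

```text
t 11.25 tcp [0.477  0.2246 0.1245] tip depth mm 31.5 F tool [-0.4 -0.8  0.7] M tool [-0.01  0.02 -0.02] w 0.0158 y-coord [-521.6   76.4 -124.5]
```

servo_tool:
  targets:
    - [0,0,0.03,0]
    - [0,0,0.06,0]
    - [0,0,0.08,0]
    - [0,0,0.08,0]

```text
time: 11.75
tool_pos: [0.477, 0.2245, 0.1237]
ee_rot: [-3.142, 0.0, -2.847]
wrist_force: [-0.5, -0.6, 0.2]
width: 0.016
finger_force: 30.0
```

```bash
python3 -c "
from h import *
st()"
```

```text
t 11.75 tcp [0.477  0.2245 0.1237] tip depth mm 32.3 F tool [ 0.7 -0.4 -0.2] M tool [ 0.05 -0.02 -0.04] w 0.016 y-coord [-521.7   76.4 -123.7]
```

servo_tool:
  targets:
    - [0,0,0.02,0]
    - [0,0,0.04,0]
    - [0,0,0.04,0]
    - [0,0,0.04,0]

```text
time: 12.25
tool_pos: [0.4771, 0.2246, 0.1235]
ee_rot: [-3.142, 0.0, -2.847]
wrist_force: [0.2, -1.1, 0.2]
width: 0.016
finger_force: 30.0
```

```bash
python3 -c "
from h import *
st()"
```

```text
t 12.25 tcp [0.4771 0.2246 0.1235] tip depth mm 32.5 F tool [ 0.1 -1.1 -0.2] M tool [ 0.14 -0.04 -0.01] w 0.016 y-coord [-521.8   76.4 -123.3]
```

servo_tool:
  targets:
    - [0,-0.02,0,0]
    - [0,-0.02,0.02,0]
    - [0,-0.02,0.04,0]
    - [0,-0.02,0.04,0]

```text
time: 12.75
tool_pos: [0.4771, 0.2245, 0.1231]
ee_rot: [3.141, 0.0, -2.847]
wrist_force: [-0.6, 0.7, 1.7]
width: 0.0155
finger_force: 30.0
```

```bash
python3 -c "
from h import *
st()"
```

```text
t 12.75 tcp [0.4771 0.2245 0.1231] tip depth mm 32.9 F tool [ 0.3  0.8 -1.7] M tool [-0.06  0.06 -0.02] w 0.0155 y-coord [-521.8   76.3 -122.9]
```

servo_tool:
  targets:
    - [0,0,0.02,0]
    - [0,0,0.04,0]
    - [0,0,0.04,0]
    - [0,0,0.04,0]

```text
time: 13.25
tool_pos: [0.4771, 0.2245, 0.1227]
ee_rot: [3.141, 0.001, -2.847]
wrist_force: [-1.0, -0.5, 2.6]
width: 0.0159
finger_force: 30.0
```

```bash
python3 -c "
from h import *
st()
for i in range(3): snapshot('wrist'); st()"
```

```text
t 13.25 tcp [0.4771 0.2245 0.1227] tip depth mm 33.3 F tool [ 1.1 -0.2 -2.6] M tool [-0.1   0.11  0.01] w 0.0159 y-coord [-521.9   76.3 -122.4]
t 13.3 tcp [0.4771 0.2246 0.1228] tip depth mm 33.2 F tool [ 0.4  0.7 -2.8] M tool [-0.12  0.08 -0.03] w 0.016 y-coord [-521.9   76.3 -122.5]
t 13.35 tcp [0.4772 0.2246 0.1228] tip depth mm 33.2 F tool [-0.1  0.5 -2.2] M tool [-0.23  0.02  0.04] w 0.0158 y-coord [-521.9   76.4 -122.4]
t 13.4 tcp [0.4772 0.2245 0.1227] tip depth mm 33.3 F tool [ 0.4  0.5 -3.5] M tool [-0.19  0.01 -0.02] w 0.0157 y-coord [-521.9   76.4 -122.4]
```

servo_tool:
  targets:
    - [0,0.01,0,0]
    - [0,0.01,0.02,0]
    - [0,0.01,0.02,0]
    - [0,0.01,0.02,0]

```text
time: 13.9
tool_pos: [0.4772, 0.2245, 0.1225]
ee_rot: [3.142, 0.001, -2.847]
wrist_force: [0.4, 0.4, 3.7]
width: 0.0158
finger_force: 30.0
```

```bash
cat >> h.py <<'E'
def av(n=8):
    from scipy.spatial.transform import Rotation as Rn
    L=[]
    for i in range(n):
        o=get_obs(); R=Rn.from_euler('xyz',o['ee_rot']).as_matrix()
        L.append([*(R.T@o['wrist_force']),*(R.T@o['wrist_torque']),*o['tool_pos']@R*1000]); snapshot('wrist')
    print('F,M,pos mean',np.mean(L,0).round(2),'sd',np.std(L,0).round(2)[:6],o['time'])
E
python3 -c "
from h import *
av(8)"
```

```text
F,M,pos mean [ 1.9000e-01  1.5000e-01 -4.3000e+00 -1.5000e-01  1.0000e-02  1.0000e-02
 -5.2186e+02  7.6350e+01 -1.2222e+02] sd [0.49 0.41 0.44 0.03 0.03 0.02] 14.25
```

```bash
python3 - <<'E'
from h import *
save('wrist','w4'); im=cv2.imread('pics/w4.png')
a=cv2.imread('pics/w2.png')
cv2.imwrite('pics/c4.png',cv2.resize(im[120:270,235:435],(800,600),interpolation=cv2.INTER_NEAREST))
# sliding plate outer-top edge to base-bracket distances, before and now
for f,i in (('w2',a),('w4',im)):
    g=cv2.cvtColor(i,cv2.COLOR_BGR2GRAY)
    for z,v0 in ((.083,None),):
        for y in (205,215,222): print(f,y,[270+int(k) for k in np.where(np.abs(np.diff(g[y,270:440].astype(int)))>35)[0]])
E
```

```text
w2 205 [293, 311, 312, 322, 323, 329, 332, 337, 338, 339, 340, 344, 345, 358, 382, 392, 399, 400, 411]
w2 215 [292, 293, 301, 311, 312, 322, 323, 329, 332, 336, 338, 339, 340, 344, 360, 392, 398, 399, 400, 409, 410, 419, 420]
w2 222 [293, 302, 311, 312, 322, 323, 329, 332, 339, 340, 343, 344, 360, 361, 392, 396, 398, 399, 409, 410, 420]
w4 205 [294, 307, 311, 347, 393, 413, 419, 420, 424, 425]
w4 215 [291, 319, 335, 404, 422, 424]
w4 222 [306, 320, 327, 330, 335, 336, 357, 403, 413, 414, 429, 430]
```

View pics/c4.png

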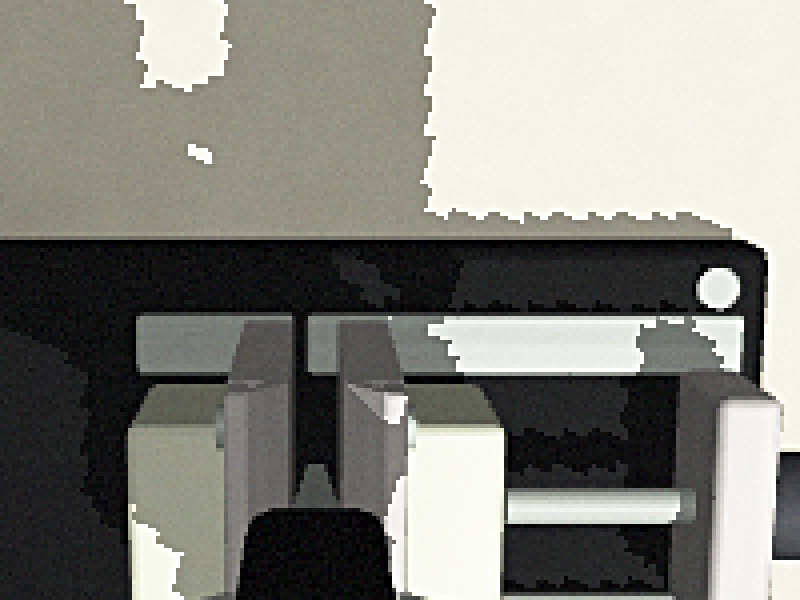

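The blade is centred in the gap: its point is at crop (315,465), between edges at crop 294 and 340. The plate hasn't visibly moved, and the press is about 4–5 N with balanced side force. Handing in now.

```bash
python3 -c "
from h import *
st(); print(close_job())"
```

```text
t 14.35 tcp [0.4771 0.2245 0.1224] tip depth mm 33.6 F tool [-0.4 -0.1 -4.8] M tool [-0.16 -0.   -0.02] w 0.0156 y-coord [-521.8   76.3 -122.2]
the job is handed in; nothing more can be done
None
```

I handed in the job at 14.35 s with the taper gauge still held in the gripper, point down and centred in the jig gap about 33.5 mm deep, pressed in with about 5 N; the sliding plate did not visibly move, and no verdict came back on hand-in.

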